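# Comb the breadsticks into the grooves of the counter tray

## Robot

A 6-joint arm with a two-finger parallel gripper is mounted at the origin on the work surface. World frame = base frame: x ahead of the robot, y to its left, z up, the work surface at z = 0. Lengths are in m, angles in rad, forces in N, time in s.
With the tool pointing down it reaches from about 0.375 to 0.925 m from the base axis. Payload 5.7 kg.
Tool frame: the origin (TCP) lies where the fingers leave the gripper's body, on its centre line; the fingertips stand 80 mm ahead of it and the grasp point (between the pads) lies 61 mm ahead of it; z points along the fingers, y is the line along which they close (so a half turn about z gives the same grasp; the last joint's range is limited). The gripper opens to 88 mm and grips with 3 to 60 N. Pads are 20 mm wide; open, the fingers measure 115 mm over their backs; the gripper's body (75 mm by 178 mm) begins 61 mm behind the grasp point.
Start: joints at [1.002, 0.359, 1.51, -0, 1.272, -0.115], TCP at [0.263, 0.539, 0.303] pointing down, gripper open.
Joint ranges: [-2.97, 2.97], [-1.01, 2.36], [0.21, 2.38], [-0.96, 4.11], [0.2, 2.71], [-2.98, 2.98]. Speed limits (rad/s): [2.39, 2.39, 3.14, 3.14, 3.14, 3.14].

## Interface

Orientations are given as a unit quaternion [x, y, z, w].
In Python, from bench import readout, vision, ticket gives the robot as it stands.
- The arm moves only by the shell command python3 -m creep 'ROWS'. ROWS is JSON, a list of rows, each a list of 7 numbers: the shift along the tool's x, y, z in units of 20 mm (1.0 is 20 mm), then the turn, a rotation vector about the tool's x, y, z in units of 0.12 rad (1.0 is 0.12 rad), then the opening, from -1 (shut) to 1 (fully open), so that 0 is half open. A call has 1 to 5 rows; each row shifts and turns the commanded pose from where the row before left it, along the tool's axes as they then stand; what a row does not reach is not made up. A row lasts 1/8 s, in which the tool goes at most 62.5 mm and 10.7 degrees, less where a joint would pass 70% of its speed; a pose out of reach is approached as far as the arm can. A call with a number of a shift or a turn outside -1 to 1 is refused whole. A call with a gripper value outside its range is refused whole. The fingers move at their own pace and stop on an object; the grip force is fixed at half the most. Time passes only in rows, so rows that do not move let the fingers close. It gives the time, the measured TCP pose, the force, the opening and the grip force at its end, in the units of the state.
- readout.get_obs(): the state, without advancing time (a new reading comes with each control period).
- vision.read_camera(name): name is "scene" or "top" or "wrist"; returns a dict with "color" (384x512x3 uint8, red, green, blue), "z_map" (384x512 float32, m along the optical axis (not along the pixel's ray), 0 where there is no reading), "K" (3x3 intrinsics, pixels), "world_from_camera" (4x4, takes a point from camera to world coordinates); the wrist camera has in their place "hand_eye" (4x4, takes a point from camera to tool coordinates, whose origin is the TCP and whose axes are the flange's). Camera axes: x right, y down, z forward; pixel columns grow to the right and rows downward; lengths in m; the calibration is good to about 2 mm. A picture is of the moment at which its call begins: read the wrist's pose just before it.
- ticket.sign_off(): hands the job in; it is judged then, once.
Trained networks look in a picture, given as the dict that the camera call returned (one of the last four; its "shot" number tells which), for a name from the list of things; names that differ only in an ending like _2 or _b are one class to them, and where a whole thing is asked for, a point or a joint stands for the part that bears it (a point fixed in the world has none). Each returns a list of dicts, best first, with "confidence" (0 to 1); they miss things now and then, are a little off and sometimes report something else, mostly with a low value. They report only what shows in the picture. A call takes as long as a camera call. They do not tell look-alikes from the thing itself.
- vision.spot_in(picture, query): "at" ([x, y, z] in m, in world coordinates, good to about 4 mm: the middle of the surface that is visible of it).
- vision.place_of(picture, query): "at" ([x, y, z] in m, in world coordinates, good to about 4 mm: a listed point, or the origin of a listed thing).
The state is a dict: "time_s": time; "qpos": joint angles; "joint_vel": joint speeds; "joint_efforts": joint torques, N m; "eef_pos": TCP position; "eef_rot": TCP orientation; "ft_force": force on the tool from outside, world axes, zero at the start; "torque": the same for the moment, N m; "grip_width": finger opening in m; "grip_force": force on a finger pad.
Only numpy, scipy, OpenCV 4.12 (cv2) and the standard library are available. Lean on these libraries where they do the work, as an engineer would, in place of code of your own. Each camera call takes 0.05 s, during which the arm holds its last target. There are 200 camera calls.

## Task

Pick up the hand rake from its rest, set its two runners down on the side rims of the ridged tray at the blue end, and comb it gently all the way to the other end, keeping the runners lightly pressed on the rims, so that the three loose breadsticks each drop into a groove. Then put the rake back standing on its rest and let go. Do not lean on the rake, do not touch the breadsticks with the fingers, and leave the cheese, the jar and the knife where they are.

Things in the scene. Friction and masses are not known exactly. Their poses are not given: they have to be found in the camera images.
- tray: dark wooden tray, 154 (x) by 336 mm (y), fixed, rigid. Origin: centre of underside, 2 to 14 mm over the counter. 15 grooves along x, 22 mm pitch in y, 16 wide, 130 long, 13 deep; round ridge tops 19 mm above origin. Side rims along y at x = +-71 mm, 12 wide, tops 36 to 44 mm above origin. End walls 19 mm high, inner faces at y = +-162 mm; -y end wall and rim corners are blue.
- comb_start (a point): fixed point of the tray, 144 mm from its middle towards the blue end (-y), midway between the rims and 39 mm above the tray's origin: about where the rake's origin belongs when set down to comb. Axes as the tray's. The wooden rims are bowed and sit out of level: their tops rise and fall by several mm along y (both rims alike), differently each time and not measured: find and follow them by feel.
- comb_end (a point): the like point 144 mm from the tray's middle towards the plain end (+y): the end of the stroke. Contact is stiff: a held rake 2 mm too low presses with some 10 N; keep it to a few newtons (3 to 9; over 15 N on the tray or 20 N on a breadstick is too much, under 1 N is not pressing). A breadstick that is home has its centre 13 mm above the tray's origin, its top 1 mm above the ridges.
- rake: hand rake, 0.25 kg, same after a half turn. Origin midway between undersides of its white runners (at x = +-71 mm, 18 by 40 mm); x along its head, y the way it combs. Bar 166 by 16 mm at z 8 to 20 mm; 9 tines, x -59 to 59, 8 mm thick in y, down to z = -15 mm: with runners on the rims they glide 2 to 10 mm over the ridges, over sticks at home but against those not. Starts standing on the rest.
- rake_grip (a point): middle of the rake's black upright grip block, 58 mm above the rake's origin (runner undersides); the block is 50 mm (rake x) by 24 mm (rake y: pinch these faces) and reaches from 20 to 85 mm above the rake's origin. Axes as the rake's.
- rest: steel rake rest fixed to the counter left or right of the tray, base 180 (x) by 70 mm (y), 6 mm thick; origin: centre of its underside. Two rails at x = +-71 mm, 20 mm wide, 64 mm long in y, tops 30 mm above the origin; the rake's runners stand on them, the rake's origin 30 mm above the rest's origin and x axes parallel.
- stick0: a golden breadstick, a straight round-ended rod 14 mm in diameter and 100 mm long, 20 g; origin in its middle, its x axis along its length. At the start it lies askew (20 to 40 degrees off the grooves) across the ridges of the tray, its centre 26 mm above the tray's origin.
- stick1: a golden breadstick, a straight round-ended rod 14 mm in diameter and 100 mm long, 20 g; origin in its middle, its x axis along its length. At the start it lies askew (20 to 40 degrees off the grooves) across the ridges of the tray, its centre 26 mm above the tray's origin.
- stick2: a golden breadstick, a straight round-ended rod 14 mm in diameter and 100 mm long, 20 g; origin in its middle, its x axis along its length. At the start it lies askew (20 to 40 degrees off the grooves) across the ridges of the tray, its centre 26 mm above the tray's origin.
- cheese: bystander: small round cheese, 110 mm diameter, 50 mm high, origin at the centre of its underside
- jar: bystander: amber glass jar, 66 mm diameter, 100 mm high, origin at the centre of its underside
- knife: bystander: cheese knife lying flat, black round handle (26 mm thick) at its -x end, about 210 mm long along x, origin on the counter under its middle
Mind the look-alikes: they are no part of the job. Leave any pink, purple or red look-alike of the stick2 alone.

How it is judged:
By the outcome, as a careful person would: the job done as asked, in the order asked, and still so for the second after the job is handed in, with the robot touching nothing.
It also fails if it takes over 72 s, if anything falls off the work surface, if the arm or the gripper's body presses on something with over 40 N, if the wrist force passes 120 N, or if a joint passes its speed limit or range.

## Working session

There is one attempt and no reset: what is moved stays moved. The work goes in short steps, Python scripts to look and compute and a shell command to move; the robot and the scene stay as the last step left them, time stands still between calls to the robot, and variables do not carry over. Pictures are saved under pics/ and viewed, at most 10 in all, crops included, and the job is handed in when it is done.

```bash
mkdir -p pics; ls
cat > h.py <<'E'
import numpy as np, cv2
from bench import readout, vision, ticket
from scipy.spatial.transform import Rotation as R
def obs(): return readout.get_obs()
def save(p,n): cv2.imwrite('pics/'+n,p['color'][:,:,::-1])
def cloud(p):
    z=p['z_map']; v,u=np.indices(z.shape); K=p['K']
    c=np.stack([(u-K[0,2])/K[0,0]*z,(v-K[1,2])/K[1,1]*z,z],-1)
    T=p['world_from_camera']; w=c@T[:3,:3].T+T[:3,3]; w[z==0]=np.nan
    return w
E
python3 - <<'E'
from h import *
o=obs(); print({k:np.round(v,3) for k,v in o.items()})
for n in ('top','scene'):
    p=vision.read_camera(n); save(p,n+'0.png'); np.savez(n+'0.npz',**p)
    for q in ('rake','rake_grip','rest','tray','comb_start','comb_end','stick0','cheese','jar','knife'):
        print(n,q,[(np.round(d['at'],3).tolist(),round(d['confidence'],2)) for d in vision.place_of(p,q)][:5])
E
```

```text
pics
{'time_s': np.float64(0.0), 'qpos': array([ 1.002,  0.36 ,  1.511, -0.   ,  1.273, -0.115]), 'joint_vel': array([-0.001, -0.   ,  0.   , -0.001,  0.002,  0.001]), 'joint_efforts': array([ 1.0000e-03, -5.1537e+01, -2.7074e+01,  6.8000e-02,  3.5000e-02,
       -0.0000e+00]), 'eef_pos': array([0.263, 0.539, 0.302]), 'eef_rot': array([ 0.225,  0.974, -0.001, -0.   ]), 'ft_force': array([ 0.061,  0.314, -0.07 ]), 'torque': array([-0.021,  0.   ,  0.038]), 'grip_force': np.float64(0.0), 'grip_width': np.float64(0.088)}
top rake [([0.598, 0.1, 0.032], 0.62), ([0.44, 0.338, 0.028], 0.57)]
top rake_grip [([0.442, 0.334, 0.085], 0.6)]
top rest [([0.441, 0.335, -0.001], 0.85)]
top tray [([0.586, 0.015, 0.007], 0.93)]
top comb_start [([0.572, -0.132, 0.046], 0.89), ([0.665, -0.348, -0.001], 0.19)]
top comb_end [([0.602, 0.153, 0.044], 0.59), ([0.59, 0.014, 0.007], 0.48)]
top stick0 [([0.378, -0.019, 0.007], 0.79), ([0.596, 0.1, 0.03], 0.78), ([0.585, 0.011, 0.028], 0.75), ([0.346, 0.167, 0.008], 0.61), ([0.574, -0.075, 0.03], 0.55)]
top cheese [([0.445, -0.345, 0.004], 0.6)]
top jar [([0.718, 0.316, 0.001], 0.85), ([0.573, -0.133, 0.045], 0.62)]
top knife [([0.662, -0.346, 0.003], 0.77)]
scene rake [([0.443, 0.335, 0.032], 0.59), ([0.446, -0.342, -0.0], 0.51), ([0.6, 0.104, 0.029], 0.22)]
scene rake_grip [([0.437, 0.333, 0.088], 0.56)]
scene rest [([0.438, 0.339, -0.0], 0.86)]
scene tray [([0.588, 0.01, 0.007], 0.74)]
scene comb_start [([0.57, -0.125, 0.044], 0.8)]
scene comb_end [([0.599, 0.156, 0.04], 0.7)]
scene stick0 [([0.383, -0.02, 0.003], 0.73), ([0.602, 0.106, 0.032], 0.72), ([0.77, 0.086, 0.006], 0.7), ([0.585, 0.012, 0.032], 0.66), ([0.573, -0.071, 0.036], 0.56)]
scene cheese [([0.444, -0.343, 0.002], 0.88)]
scene jar [([0.716, 0.31, 0.002], 0.82)]
scene knife [([0.667, -0.348, -0.005], 0.71)]
```

View pics/top0.png

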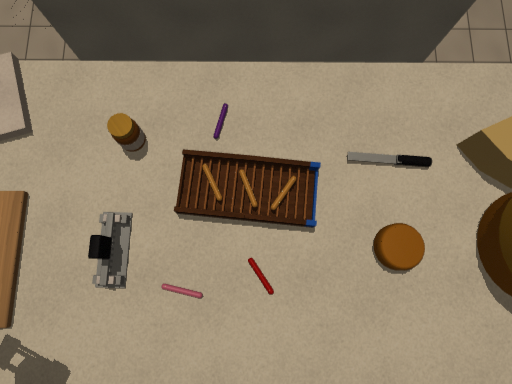

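View pics/scene0.png

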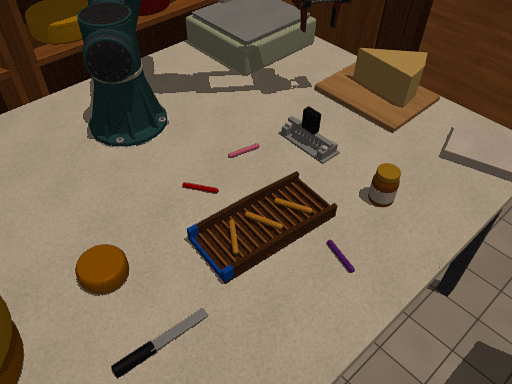

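```bash
cat > m.py <<'E'
import numpy as np, cv2
from h import cloud
for n in ('top0','scene0'):
    p=np.load(n+'.npz'); w=cloud(p); c=p['color'].astype(int); r,g,b=c[...,0],c[...,1],c[...,2]
    x,y,z=w[...,0],w[...,1],w[...,2]
    def rect(m,l):
        P=w[m]; 
        if len(P)<10: print(n,l,len(P)); return
        re=cv2.minAreaRect(P[:,:2].astype(np.float32)); print(n,l,len(P),np.round(re[0],4),np.round(re[1],4),round(re[2],1),'z',np.round(np.percentile(P[:,2],[5,50,95]),4))
    near=(abs(x-.44)<.13)&(abs(y-.335)<.13)
    rect(near&(z>.107)&(z<.135),'griptop')
    rect(near&(z>.065)&(z<.105)&(c.max(-1)<80),'gripside')
    rect(near&(z>.02)&(z<.06)&(c.min(-1)>170),'runners')
    rect(near&(z>.044)&(z<.058),'bar')
    rect(near&(z>.003)&(z<.012),'restbase')
    tr=(abs(x-.588)<.14)&(abs(y-.012)<.22)
    rect(tr&(z>.012)&(z<.07),'tray')
    rect(tr&(b>r+50)&(b>g+20)&(z>.01),'blue')
    # rim profile in tray frame
    a=np.arctan2(-.03,.285); 
    d=np.stack([x-.587,y-.013],-1); ux=np.array([np.cos(a),np.sin(a)]); uy=np.array([-ux[1],ux[0]])
    X,Y=d@ux,d@uy
    for s in(-1,1):
        print(s,[ (round(float(np.median(z[k])),4) if (k:=tr&(abs(X-s*.071)<.003)&(abs(Y-t)<.008)).sum()>2 else None) for t in np.arange(-.16,.161,.032)])
E
python3 m.py
```

```text
top0 griptop 284 [0.4394 0.3327] [0.0239 0.0487] 89.2 z [0.1094 0.1137 0.1158]
top0 gripside 172 [0.4398 0.3221] [0.0487 0.0044] 1.5 z [0.0666 0.0851 0.1039]
top0 runners 0
top0 bar 399 [0.4396 0.3311] [0.0201 0.1652] 88.8 z [0.0453 0.0489 0.0529]
top0 restbase 1057 [0.443  0.3334] [0.2531 0.2557] 0.1 z [0.0033 0.0052 0.0078]
top0 tray 5367 [0.6137 0.0089] [0.3372 0.2096] 84.3 z [0.0125 0.025  0.0473]
top0 blue 233 [ 0.5708 -0.1436] [0.0228 0.1545] 84.3 z [0.0189 0.0251 0.0465]
-1 [0.0454, 0.0462, 0.0454, 0.0465, 0.0472, 0.0475, 0.0461, 0.0449, 0.0441, 0.0432, 0.0415]
1 [0.0452, 0.0455, 0.0458, 0.0475, 0.0472, 0.0478, 0.0464, 0.0453, 0.0444, 0.0432, 0.0416]
scene0 griptop 134 [0.4409 0.3362] [0.0523 0.0269] 2.6 z [0.1082 0.1154 0.1186]
scene0 gripside 212 [0.4444 0.3266] [0.0534 0.0231] 20.8 z [0.0671 0.0847 0.1037]
scene0 runners 0
scene0 bar 245 [0.4402 0.3348] [0.1665 0.029 ] 1.8 z [0.0447 0.0508 0.0549]
scene0 restbase 1467 [0.4399 0.3349] [0.2597 0.2597] 90.0 z [0.0031 0.0046 0.0098]
scene0 tray 7298 [0.6136 0.0122] [0.3397 0.2096] 84.1 z [0.0126 0.0253 0.0489]
scene0 blue 438 [ 0.5721 -0.1416] [0.0251 0.156 ] 84.1 z [0.0149 0.0269 0.0482]
-1 [0.0426, 0.0468, 0.048, 0.0488, 0.0503, 0.0497, 0.049, 0.0479, 0.0457, 0.0454, 0.0424]
1 [0.0352, 0.0474, 0.0476, 0.0489, 0.0496, 0.0499, 0.049, 0.0467, 0.0463, 0.0445, 0.0439]
```

Top view: the tray is centred near (248,187) with its blue end on the right (x≈315). It holds three golden sticks at (212,182), (248,188) and (284,192). The rake is on its rest at (110,250), and the purple, pink and red look-alikes lie outside the tray. The scene view agrees. I'll move over the rake now.

```bash
python3 -m creep '[[-0.96,-0.41,0,0,0,0,1],[-0.96,-0.41,0,0,0,0,1],[-0.96,-0.41,0,0,0,0,1],[-0.96,-0.41,0,0,0,0,1],[-0.96,-0.41,0,0,0,0,1]]'
python3 -m creep '[[-0.96,-0.41,0,0,0,0,1],[-0.96,-0.41,0,0,0,0,1],[-0.96,-0.41,0,0,0,0,1],[-0.96,-0.41,0,0,0,0,1],[-0.96,-0.41,0,0,0,0,1]]'
python3 -m creep '[[-0.96,-0.41,0,0,0,0,1],[-0.96,-0.41,0,0,0,0,1],[-0.96,-0.41,0,0,0,0,1]]'
python3 -m creep '[[0,0,0,0,0,-0.95,1],[0,0,0,0,0,-0.95,1],[0,0,0,0,0,-0.95,1],[0,0,0,0,0,-0.95,1],[0,0,0,0,0,0,1]]'
cat >> h.py <<'E'
def wcloud(p,o):
    z=p['z_map']; v,u=np.indices(z.shape); K=p['K']
    c=np.stack([(u-K[0,2])/K[0,0]*z,(v-K[1,2])/K[1,1]*z,z],-1)
    H=p['hand_eye']; t=c@H[:3,:3].T+H[:3,3]
    w=t@R.from_quat(o['eef_rot']).as_matrix().T+o['eef_pos']; w[z==0]=np.nan
    return w
def rect(P,l):
    if len(P)<10: print(l,len(P)); return
    re=cv2.minAreaRect(P[:,:2].astype(np.float32)); print(l,len(P),np.round(re[0],4),np.round(re[1],4),round(re[2],1),'z',np.round(np.percentile(P[:,2],[5,50,95]),4))
E
python3 - <<'E'
from h import *
o=obs(); p=vision.read_camera('wrist'); save(p,'w1.png'); w=wcloud(p,o)
x,y,z=w[...,0],w[...,1],w[...,2]; near=(abs(x-.44)<.11)&(abs(y-.335)<.11)
np.savez('w1.npz',w=w,c=p['color'])
print(o['eef_pos'],o['eef_rot'])
rect(w[near&(z>.107)&(z<.13)],'top'); rect(w[near&(z>.046)&(z<.056)],'bar'); rect(w[near&(z>.025)&(z<.043)],'run/rails')
q=near&(abs(x-.44)<.095)&(abs(y-.335)<.05); rect(w[q&(z>.004)&(z<.012)],'base')
for qn in('rake_grip','rake','rest'): print(qn,[(np.round(d['at'],4),round(d['confidence'],2)) for d in vision.place_of(p,qn)][:2])
E
```

```text
time_s: 1.72
eef_pos: [0.3325, 0.459, 0.3027]
eef_rot: [0.225, 0.974, -0.0, 0.0]
ft_force: [0.0, -0.0, -1.1]
grip_width: 0.088
grip_force: 0.0
time_s: 2.35
eef_pos: [0.4005, 0.3803, 0.3026]
eef_rot: [0.225, 0.974, -0.0, 0.0]
ft_force: [0.0, 0.1, -0.0]
grip_width: 0.0877
grip_force: 0.0
time_s: 2.72
eef_pos: [0.4414, 0.3329, 0.3026]
eef_rot: [0.225, 0.974, -0.0, 0.0]
ft_force: [-0.2, -0.2, -0.3]
grip_width: 0.0883
grip_force: 0.0
time_s: 3.35
eef_pos: [0.4409, 0.3335, 0.3026]
eef_rot: [-0.001, 1.0, -0.0, -0.0]
ft_force: [-0.6, -0.5, -0.2]
grip_width: 0.0876
grip_force: 0.0
[0.44092975 0.33350797 0.3026002 ] [-5.02755930e-04  9.99999871e-01 -5.22569293e-05 -5.88886265e-05]
top 1181 [0.4401 0.337 ] [0.024  0.0491] 88.5 z [0.1113 0.1142 0.1154]
bar 1064 [0.4407 0.3362] [0.0176 0.165 ] 88.6 z [0.0479 0.0493 0.0506]
run/rails 1226 [0.4405 0.3374] [0.0641 0.1615] 88.4 z [0.0282 0.0306 0.0402]
base 3250 [0.4409 0.3373] [0.0697 0.1801] 88.6 z [0.0044 0.0055 0.0069]
rake_grip [(array([0.4415, 0.3318, 0.0897]), 0.85)]
rake [(array([0.4396, 0.3408, 0.0288]), 0.7)]
rest [(array([ 0.4387,  0.3356, -0.0031]), 0.75)]
```

View pics/w1.png

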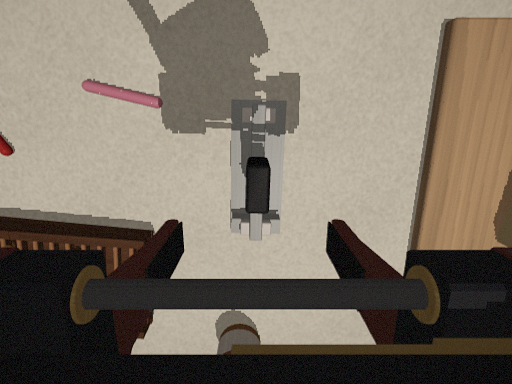

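The wrist view shows the grip block at (258,185), standing straight on the rest with both rails visible. Rake and rest are both at (0.4405, 0.336) with a yaw of -1.4°, and the heights agree with the text. Next I descend and close the gripper.

```bash
python3 -m creep '[[0,0.1,0.96,0,0,0.2,1],[0,0,0.96,0,0,0,1],[0,0,0.96,0,0,0,1],[0,0,0.96,0,0,0,1],[0,0,0.96,0,0,0,1]]'
python3 -m creep '[[0,0,0.96,0,0,0,1],[0,0,0.96,0,0,0,1],[0,0,0.96,0,0,0,1],[0,0,0,0,0,0,1],[0,0,0,0,0,0,0]]'
python3 -m creep '[[0,0,0,0,0,0,0],[0,0,0,0,0,0,-0.2],[0,0,0,0,0,0,-0.4],[0,0,0,0,0,0,-0.6],[0,0,0,0,0,0,-0.8]]'
python3 -m creep '[[0,0,0,0,0,0,-1],[0,0,0,0,0,0,-1],[0,0,0,0,0,0,-1],[0,0,0,0,0,0,-1]]'
```

```text
time_s: 4.18
eef_pos: [0.4407, 0.336, 0.2061]
eef_rot: [0.011, 1.0, 0.0, 0.0]
ft_force: [-0.2, 0.7, 0.0]
grip_width: 0.0876
grip_force: 0.0
time_s: 4.8
eef_pos: [0.441, 0.3362, 0.1495]
eef_rot: [0.011, 1.0, 0.0, 0.0]
ft_force: [-0.0, -0.1, -0.1]
grip_width: 0.0814
grip_force: 0.0
time_s: 5.42
eef_pos: [0.4406, 0.336, 0.1491]
eef_rot: [0.011, 1.0, -0.0, -0.0]
ft_force: [-0.1, 0.4, 0.4]
grip_width: 0.0314
grip_force: 0.0
time_s: 5.92
eef_pos: [0.4406, 0.336, 0.149]
eef_rot: [0.011, 1.0, -0.0, -0.0]
ft_force: [0.1, 0.7, -0.6]
grip_width: 0.0241
grip_force: 30.0
```

```bash
python3 -m creep '[[0,0,-0.5,0,0,0,-1],[0,0,-0.75,0,0,0,-1],[0,0,-0.75,0,0,0,-1],[0,0,-0.75,0,0,0,-1],[0,0,-0.75,0,0,0,-1]]'
python3 - <<'E'
from h import *
a=np.deg2rad(-5.8); ux=np.array([np.cos(a),np.sin(a)]); uy=np.array([-ux[1],ux[0]])
for n in ('top0','scene0'):
    w=cloud(np.load(n+'.npz')); d=w[...,:2]-[.587,.013]; X,Y=d@ux,d@uy; z=w[...,2]
    rect(w[(abs(X)<.09)&(abs(Y)<.19)&(z>.013)&(z<.06)],n)
    m=(abs(X)<.09)&(abs(Y)<.19)&(z>.036)&(z<.055); rect(w[m],n+' rims')
    for s in(-1,1):
        mm=m&(X*s>.055)&(abs(Y)<.15); f=np.polyfit(Y[mm],X[mm],1); print(s,f)
E
python3 - <<'E'
from h import *
o=obs(); print(o['ft_force'],o['torque'],o['eef_pos'])
E
```

```text
time_s: 6.55
eef_pos: [0.4407, 0.3361, 0.2204]
eef_rot: [0.011, 1.0, 0.0, 0.0]
ft_force: [-0.8, 0.3, -1.7]
grip_width: 0.024
grip_force: 30.0
top0 4945 [0.5869 0.0115] [0.3372 0.1556] 84.3 z [0.0156 0.0277 0.0474]
top0 rims 1918 [0.5868 0.0111] [0.3365 0.1554] 84.2 z [0.0367 0.0446 0.0484]
-1 [-0.00131621 -0.07194146]
1 [-0.00101373  0.06938252]
scene0 6689 [0.5876 0.015 ] [0.3395 0.1582] 84.3 z [0.0137 0.0261 0.0491]
scene0 rims 2206 [0.5877 0.0134] [0.3357 0.1578] 84.1 z [0.0367 0.0451 0.0505]
-1 [-0.00287325 -0.06844745]
1 [-0.00277888  0.07331424]
[-0.81013684  0.33555984 -1.72826584] [0.03260313 0.00595614 0.02219383] [0.44067162 0.33605908 0.22039336]
```

```bash
for i in 1; do
python3 -m creep '[[-0.15,-0.5,0,0,0,0,-1],[-0.296,-0.967,0,0,0,0,-1],[-0.296,-0.967,0,0,0,0,-1],[-0.296,-0.967,0,0,0,0,-1],[-0.296,-0.967,0,0,0,0,-1]]' |sed -n 2p
python3 -m creep '[[-0.296,-0.967,0,0,0,0,-1],[-0.296,-0.967,0,0,0,0,-1],[-0.296,-0.967,0,0,0,0,-1],[-0.296,-0.967,0,0,0,0,-1],[-0.296,-0.967,0,0,0,0,-1]]' |sed -n 2p
python3 -m creep '[[-0.296,-0.967,0,0,0,0,-1],[-0.296,-0.967,0,0,0,0,-1],[-0.296,-0.967,0,0,0,0,-1],[-0.296,-0.967,0,0,0,0,-1],[-0.296,-0.967,0,0,0,0,-1]]' |sed -n 2p
python3 -m creep '[[-0.296,-0.967,0,0,0,0,-1],[-0.296,-0.967,0,0,0,0,-1],[-0.296,-0.967,0,0,0,0,-1],[-0.296,-0.967,0,0,0,0,-1],[-0.296,-0.967,0,0,0,0,-1]]' |sed -n 2p
python3 -m creep '[[-0.296,-0.967,0,0,0,0,-1],[-0.296,-0.967,0,0,0,0,-1],[-0.296,-0.967,0,0,0,0,-1],[-0.296,-0.967,0,0,0,0,-1],[-0.15,-0.45,0,0,0,0,-1]]' |sed -n 2p
python3 -m creep '[[0,0,0,0,0,0.32,-1],[0,0,0,0,0,0.32,-1],[0,0,0,0,0,0,-1],[0,0,0,0,0,0,-1]]'
done
python3 - <<'E'
from h import *
o=obs(); p=vision.read_camera('wrist'); save(p,'w2.png'); w=wcloud(p,o)
a=np.deg2rad(-5.7); ux=np.array([np.cos(a),np.sin(a)]); uy=np.array([-ux[1],ux[0]])
d=w[...,:2]-[.587,.0125]; X,Y=d@ux,d@uy; z=w[...,2]
m=(abs(X)<.09)&(abs(Y)<.19)&(z>.036)&(z<.055); rect(w[m],'rims')
print(o['eef_pos'],o['eef_rot'],o['ft_force'],(o['eef_pos'][:2]-[.587,.0125])@np.c_[ux,uy])
E
```

```text
eef_pos: [0.4654, 0.2459, 0.2184]
eef_pos: [0.4926, 0.1486, 0.2184]
eef_pos: [0.5198, 0.0514, 0.2184]
eef_pos: [0.5482, -0.0452, 0.219]
eef_pos: [0.5731, -0.1323, 0.2191]
time_s: 10.18
eef_pos: [0.5726, -0.1307, 0.219]
eef_rot: [0.049, 0.999, 0.0, -0.0]
ft_force: [-0.1, -0.8, -2.2]
grip_width: 0.024
grip_force: 30.0
rims 6870 [0.5879 0.0108] [0.2287 0.1539] 84.4 z [0.0363 0.0455 0.048 ]
[ 0.57261179 -0.1306607   0.21904746] [ 4.88237921e-02  9.98807403e-01  3.17404342e-05 -8.74467631e-05] [-0.13941346 -0.83011004 -2.21914107] [-9.83843475e-05 -1.43881882e-01]
```

View pics/w2.png

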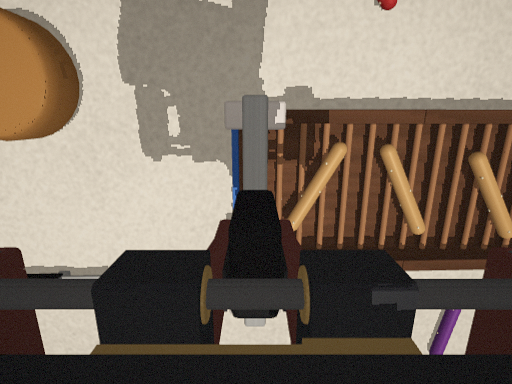

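The wrist view shows the rake bar at (255,140) over the blue end wall, with its runner at (255,113) in line with the rim. The first stick lies clear ahead, its near end at (297,222). I'll go down and feel for the rims.

```bash
python3 -m creep '[[0,0,0.6,0,0,0,-1],[0,0,0.6,0,0,0,-1],[0,0,0.6,0,0,0,-1],[0,0,0.45,0,0,0,-1],[0,0,0,0,0,0,-1]]' |sed -n '2p;4p'
python3 -m creep '[[0,0,0.1,0,0,0,-1],[0,0,0.1,0,0,0,-1],[0,0,0,0,0,0,-1]]' |sed -n '2p;4p'
python3 -m creep '[[0,0,0.05,0,0,0,-1],[0,0,0.05,0,0,0,-1],[0,0,0,0,0,0,-1]]' |sed -n '2p;4p'
```

```text
eef_pos: [0.572, -0.1306, 0.1729]
ft_force: [-0.1, 0.3, -2.6]
eef_pos: [0.5727, -0.1308, 0.1702]
ft_force: [-0.5, -0.3, -2.6]
eef_pos: [0.5726, -0.1308, 0.168]
ft_force: [0.3, -0.3, -2.3]
```

```bash
python3 -m creep '[[0,0,0.05,0,0,0,-1],[0,0,0,0,0,0,-1]]' |sed -n '2p;4p'
python3 -m creep '[[0,0,0.03,0,0,0,-1],[0,0,0,0,0,0,-1]]' |sed -n '2p;4p'
python3 -m creep '[[0,0,0.03,0,0,0,-1],[0,0,0,0,0,0,-1]]' |sed -n '2p;4p'
```

```text
eef_pos: [0.5726, -0.1308, 0.167]
ft_force: [0.8, -0.2, -1.9]
eef_pos: [0.5726, -0.1308, 0.1664]
ft_force: [0.6, 0.6, -1.9]
eef_pos: [0.5726, -0.1308, 0.1659]
ft_force: [-0.5, 0.5, -1.8]
```

```bash
python3 -m creep '[[0,0,0.025,0,0,0,-1],[0,0,0,0,0,0,-1]]' |sed -n '2p;4p'
python3 -m creep '[[0,0,0.025,0,0,0,-1],[0,0,0,0,0,0,-1]]' |sed -n '2p;4p'
```

```text
eef_pos: [0.5726, -0.1308, 0.1653]
ft_force: [0.1, -0.2, -2.2]
eef_pos: [0.5726, -0.1308, 0.1648]
ft_force: [0.5, 0.6, -2.1]
```

```bash
python3 -m creep '[[0,0,0.025,0,0,0,-1],[0,0,0,0,0,0,-1]]' |sed -n '2p;4p'
python3 -m creep '[[0,0,0.025,0,0,0,-1],[0,0,0,0,0,0,-1]]' |sed -n '2p;4p'
```

```text
eef_pos: [0.5727, -0.1308, 0.1646]
ft_force: [-0.6, -0.7, -0.1]
eef_pos: [0.5727, -0.1308, 0.1645]
ft_force: [-1.2, 0.2, 4.7]
```

Contact is at TCP z ≈ 0.1646 and the rake is pressing about 7 N. I'll start combing and correct from the force readings. Free hang reads about -2.4, so contact force is fz + 2.4.

```bash
python3 -m creep '[[0,0.15,-0.005,0,0,0,-1],[0,0.2,-0.003,0,0,0,-1]]' |sed -n '2p;4p'
python3 -m creep '[[0,0.2,-0.003,0,0,0,-1],[0,0.2,-0.003,0,0,0,-1]]' |sed -n '2p;4p'
```

```text
eef_pos: [0.574, -0.1242, 0.1646]
ft_force: [-0.9, -1.7, 5.3]
eef_pos: [0.5749, -0.1161, 0.1648]
ft_force: [-0.8, -3.5, 4.9]
```

```bash
python3 -m creep '[[0,0.2,-0.013,0,0,0,-1],[0,0.2,-0.007,0,0,0,-1]]' |sed -n '2p;4p'
python3 -m creep '[[0,0.2,-0.005,0,0,0,-1],[0,0.2,-0.005,0,0,0,-1]]' |sed -n '2p;4p'
```

```text
eef_pos: [0.5755, -0.108, 0.165]
ft_force: [-0.3, -1.2, 5.7]
eef_pos: [0.5763, -0.1, 0.1652]
ft_force: [0.8, -1.6, 6.2]
```

```bash
python3 -m creep '[[0,0.2,-0.018,0,0,0,-1],[0,0.2,-0.012,0,0,0,-1]]' |sed -n '2p;4p'
python3 -m creep '[[0,0.2,-0.008,0,0,0,-1],[0,0.2,-0.008,0,0,0,-1]]' |sed -n '2p;4p'
```

```text
eef_pos: [0.5767, -0.0918, 0.1654]
ft_force: [0.2, -1.5, 2.6]
eef_pos: [0.5773, -0.0837, 0.1656]
ft_force: [-0.1, -1.2, 2.8]
```

```bash
python3 -m creep '[[0,0.2,-0.008,0,0,0,-1],[0,0.2,-0.008,0,0,0,-1]]' |sed -n '2p;4p'
python3 -m creep '[[0,0.2,-0.008,0,0,0,-1],[0,0.2,-0.008,0,0,0,-1]]' |sed -n '2p;4p'
```

```text
eef_pos: [0.5779, -0.0757, 0.1658]
ft_force: [-0.3, -0.3, 1.1]
eef_pos: [0.5786, -0.0676, 0.166]
ft_force: [1.1, -0.7, -0.7]
```

```bash
python3 -m creep '[[0,0.1,0.02,0,0,0,-1],[0,0.2,-0.003,0,0,0,-1]]' |sed -n '2p;4p'
python3 -m creep '[[0,0.2,-0.003,0,0,0,-1],[0,0.2,-0.003,0,0,0,-1]]' |sed -n '2p;4p'
```

```text
eef_pos: [0.5795, -0.0621, 0.1661]
ft_force: [-0.1, -1.1, 2.0]
eef_pos: [0.5804, -0.054, 0.1662]
ft_force: [0.3, -0.8, 2.7]
```

```bash
python3 -m creep '[[0,0.2,-0.004,0,0,0,-1],[0,0.2,-0.004,0,0,0,-1]]' |sed -n '2p;4p'
python3 -m creep '[[0,0.2,-0.004,0,0,0,-1],[0,0.2,-0.004,0,0,0,-1]]' |sed -n '2p;4p'
```

```text
eef_pos: [0.5812, -0.046, 0.1664]
ft_force: [-1.0, -2.6, 3.0]
eef_pos: [0.5819, -0.0381, 0.1666]
ft_force: [0.7, -2.8, 4.9]
```

```bash
python3 -m creep '[[0,0.2,-0.016,0,0,0,-1],[0,0.2,-0.006,0,0,0,-1]]' |sed -n '2p;4p'
python3 -m creep '[[0,0.2,-0.004,0,0,0,-1],[0,0.2,-0.004,0,0,0,-1]]' |sed -n '2p;4p'
```

```text
eef_pos: [0.5825, -0.03, 0.1668]
ft_force: [-0.7, -1.4, 3.5]
eef_pos: [0.5834, -0.022, 0.167]
ft_force: [0.5, -2.6, 3.0]
```

Run:
```python
from h import *
p=vision.read_camera('top'); img=p['color'][130:250,150:350,::-1]; cv2.imwrite('pics/t2.png',cv2.resize(img,None,fx=4,fy=4,interpolation=cv2.INTER_CUBIC))
```

```text
(no output)
```

View pics/t2.png

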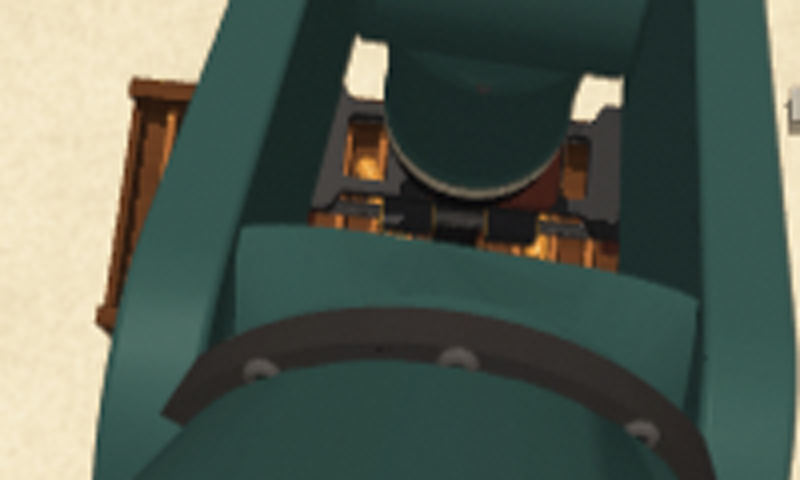

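The arm hides the tray in the top view, so it tells me nothing here. The force is fine at about 5.5 N, so I carry on.

```bash
python3 -m creep '[[0,0.2,-0.004,0,0,0,-1],[0,0.2,-0.003,0,0,0,-1]]' |sed -n '2p;4p'
python3 -m creep '[[0,0.2,-0.003,0,0,0,-1],[0,0.2,-0.002,0,0,0,-1]]' |sed -n '2p;4p'
```

```text
eef_pos: [0.5841, -0.0142, 0.1671]
ft_force: [0.3, -2.2, 3.7]
eef_pos: [0.585, -0.0062, 0.1673]
ft_force: [-0.4, -1.5, 3.0]
```

```bash
python3 -m creep '[[0,0.2,-0.002,0,0,0,-1],[0,0.2,0,0,0,0,-1]]' |sed -n '2p;4p'
python3 -m creep '[[0,0.2,0,0,0,0,-1],[0,0.2,0.002,0,0,0,-1]]' |sed -n '2p;4p'
```

```text
eef_pos: [0.5858, 0.0018, 0.1673]
ft_force: [0.5, -2.4, 3.6]
eef_pos: [0.5866, 0.0097, 0.1673]
ft_force: [-0.1, -1.6, 3.5]
```

Run:
```python
from h import *
p=vision.read_camera('scene'); img=p['color'][160:290,170:350,::-1]; cv2.imwrite('pics/s2.png',cv2.resize(img,None,fx=4,fy=4,interpolation=cv2.INTER_CUBIC))
```

```text
(no output)
```

View pics/s2.png

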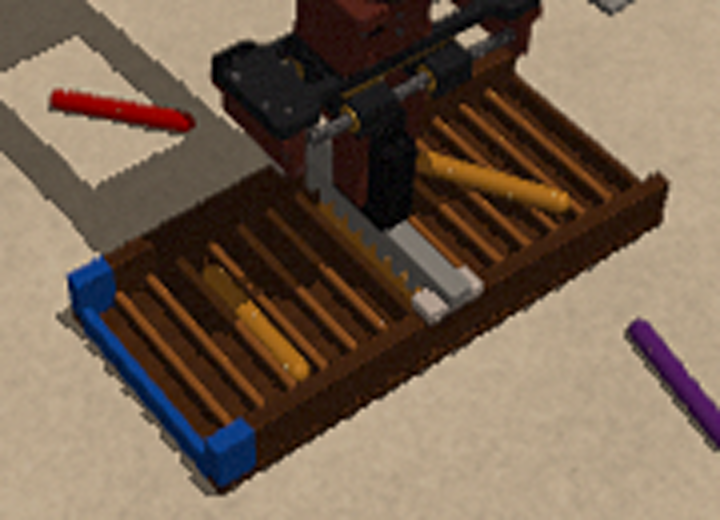

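The scene crop shows the blue-end stick home in a groove at about (260,330). The second lies along the tines at (350,230), and the third is still askew ahead at (500,185). I go on, expecting the rim to fall from here.

```bash
python3 -m creep '[[0,0.2,0.003,0,0,0,-1],[0,0.2,0.004,0,0,0,-1]]' |sed -n '2p;4p'
python3 -m creep '[[0,0.2,0.004,0,0,0,-1],[0,0.2,0.005,0,0,0,-1]]' |sed -n '2p;4p'
```

```text
eef_pos: [0.5875, 0.0175, 0.1673]
ft_force: [0.2, -1.8, 6.5]
eef_pos: [0.5884, 0.0254, 0.1673]
ft_force: [-0.1, -1.8, 7.5]
```

```bash
python3 -m creep '[[0,0.1,-0.015,0,0,0,-1],[0,0.2,0,0,0,0,-1]]' |sed -n '2p;4p'
python3 -m creep '[[0,0.2,0.003,0,0,0,-1]]' |sed -n '2p;4p'
```

```text
eef_pos: [0.5888, 0.0314, 0.1673]
ft_force: [-0.4, -2.3, 6.2]
eef_pos: [0.5892, 0.0355, 0.1672]
ft_force: [0.6, -0.3, 3.9]
```

```bash
python3 -m creep '[[0,0.2,0.003,0,0,0,-1],[0,0.2,0.003,0,0,0,-1]]' |sed -n '2p;4p'
python3 -m creep '[[0,0.2,0.004,0,0,0,-1]]' |sed -n '2p;4p'
```

```text
eef_pos: [0.5898, 0.0437, 0.1669]
ft_force: [0.5, -1.7, 2.5]
eef_pos: [0.5902, 0.0477, 0.1668]
ft_force: [-0.9, -1.0, 3.2]
```

```bash
python3 -m creep '[[0,0.2,0.007,0,0,0,-1],[0,0.2,0.007,0,0,0,-1]]' |sed -n '2p;4p'
python3 -m creep '[[0,0.2,0.007,0,0,0,-1]]' |sed -n '2p;4p'
```

```text
eef_pos: [0.5909, 0.0556, 0.1665]
ft_force: [-0.0, -1.4, 2.8]
eef_pos: [0.5913, 0.0596, 0.1664]
ft_force: [-0.7, -1.5, 1.7]
```

```bash
python3 -m creep '[[0,0.2,0.011,0,0,0,-1],[0,0.2,0.008,0,0,0,-1]]' |sed -n '2p;4p'
python3 -m creep '[[0,0.2,0.008,0,0,0,-1]]' |sed -n '2p;4p'
```

```text
eef_pos: [0.5922, 0.0675, 0.1661]
ft_force: [-0.3, -1.3, 2.2]
eef_pos: [0.5926, 0.0715, 0.1659]
ft_force: [-0.5, -1.6, 2.0]
```

```bash
python3 -m creep '[[0,0.2,0.011,0,0,0,-1],[0,0.2,0.009,0,0,0,-1]]' |sed -n '2p;4p'
python3 -m creep '[[0,0.2,0.009,0,0,0,-1],[0,0.2,0.009,0,0,0,-1]]' |sed -n '2p;4p'
```

```text
eef_pos: [0.5934, 0.0794, 0.1656]
ft_force: [0.8, -1.8, 2.7]
eef_pos: [0.5943, 0.0874, 0.1653]
ft_force: [-0.4, -0.3, 3.0]
```

```bash
python3 -m creep '[[0,0.2,0.008,0,0,0,-1],[0,0.2,0.008,0,0,0,-1]]' |sed -n '2p;4p'
python3 -m creep '[[0,0.2,0.008,0,0,0,-1],[0,0.2,0.008,0,0,0,-1]]' |sed -n '2p;4p'
```

```text
eef_pos: [0.5951, 0.0953, 0.165]
ft_force: [-0.7, -1.8, 3.5]
eef_pos: [0.5959, 0.1033, 0.1647]
ft_force: [-0.4, -2.2, 4.6]
```

```bash
python3 -m creep '[[0,0.2,0.002,0,0,0,-1],[0,0.2,0.006,0,0,0,-1]]' |sed -n '2p;4p'
python3 -m creep '[[0,0.2,0.007,0,0,0,-1],[0,0.2,0.007,0,0,0,-1]]' |sed -n '2p;4p'
```

```text
eef_pos: [0.5966, 0.1113, 0.1644]
ft_force: [-1.0, -1.8, 3.4]
eef_pos: [0.5974, 0.1193, 0.1641]
ft_force: [0.4, -1.3, 3.0]
```

```bash
python3 -m creep '[[0,0.2,0.007,0,0,0,-1],[0,0.2,0.007,0,0,0,-1]]' |sed -n '2p;4p'
python3 -m creep '[[0,0.2,0.007,0,0,0,-1],[0,0.2,0.007,0,0,0,-1]]' |sed -n '2p;4p'
```

```text
eef_pos: [0.5981, 0.1272, 0.1638]
ft_force: [-0.7, -1.1, 3.8]
eef_pos: [0.5989, 0.1352, 0.1635]
ft_force: [-0.1, -1.0, 3.3]
```

```bash
python3 -m creep '[[0,0.2,0.007,0,0,0,-1],[0,0.2,0.007,0,0,0,-1]]' |sed -n '2p;4p'
python3 -m creep '[[0,0.2,0.007,0,0,0,-1]]' |sed -n '1,2p;4p'
```

```text
eef_pos: [0.5997, 0.1431, 0.1632]
ft_force: [-0.6, -0.8, 3.2]
time_s: 22.32
eef_pos: [0.6, 0.1471, 0.1631]
ft_force: [0.3, -1.3, 1.3]
```

```bash
python3 -m creep '[[0,0.2,0.012,0,0,0,-1],[0,0.2,0.008,0,0,0,-1],[0,0.05,0,0,0,0,-1]]' |sed -n '1,2p;4p'
python3 - <<'E'
from h import *
p=vision.read_camera('scene'); img=p['color'][160:290,170:350,::-1]; cv2.imwrite('pics/s3.png',cv2.resize(img,None,fx=4,fy=4,interpolation=cv2.INTER_CUBIC))
E
```

```text
time_s: 22.7
eef_pos: [0.601, 0.1561, 0.1627]
ft_force: [-0.4, -1.9, 2.1]
```

View pics/s3.png

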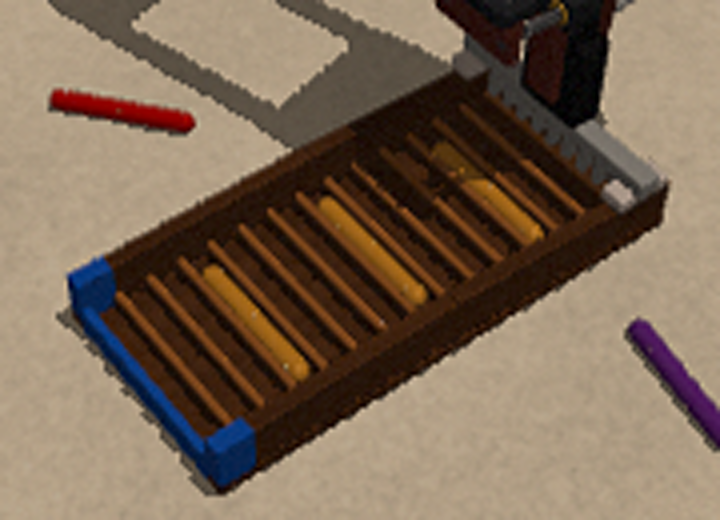

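All three sticks are home in grooves at (255,320), (370,250) and (490,190), and the rake is at the plain end. I'll lift it and carry it back to above the rest.

```bash
python3 -m creep '[[0,0,-0.3,0,0,0,-1],[0,0,-0.7,0,0,0,-1],[0,0,-0.7,0,0,0,-1],[0,0,-0.7,0,0,0,-1],[0,0,-0.7,0,0,0,-1]]' |sed -n '2p;4p'
python3 -m creep '[[0,0,0,0,0,-0.32,-1],[0,0,0,0,0,-0.32,-1],[0.41,0.44,0,0,0,0,-1],[0.82,0.88,0,0,0,0,-1],[0.82,0.88,0,0,0,0,-1]]' |sed -n '2p;4p'
python3 -m creep '[[0.82,0.88,0,0,0,0,-1],[0.82,0.88,0,0,0,0,-1],[0.82,0.88,0,0,0,0,-1],[0.82,0.88,0,0,0,0,-1],[0.82,0.88,0,0,0,0,-1]]' |sed -n '2p;4p'
python3 -m creep '[[0.82,0.88,0,0,0,0,-1],[0.82,0.88,0,0,0,0,-1],[0.41,0.44,0,0,0,0,-1],[0,0,0,0,0,0,-1],[0,0,0,0,0,0,-1]]' |sed -n '1,4p'
```

```text
eef_pos: [0.6011, 0.1558, 0.2261]
ft_force: [-0.5, 0.3, -2.4]
eef_pos: [0.5592, 0.2021, 0.2247]
ft_force: [-0.2, 0.5, -2.5]
eef_pos: [0.4795, 0.2918, 0.2248]
ft_force: [-0.1, 0.1, -2.4]
time_s: 25.25
eef_pos: [0.4412, 0.3351, 0.2248]
eef_rot: [0.011, 1.0, -0.0, 0.0]
ft_force: [0.7, 0.1, -1.9]
```

Run:
```python
from h import *
o=obs(); p=vision.read_camera('wrist'); save(p,'w3.png'); w=wcloud(p,o)
x,y,z=w[...,0],w[...,1],w[...,2]; near=(abs(x-.44)<.11)&(abs(y-.335)<.11)
print(o['eef_pos'],o['eef_rot'],o['ft_force'])
rect(w[near&(z>.1)&(z<.128)],'bar'); rect(w[near&(z>.022)&(z<.04)],'rails')
```

```text
[0.44123217 0.33511179 0.22481003] [ 1.08709500e-02  9.99940869e-01 -1.56460511e-04  2.38053815e-04] [ 0.65521098  0.07220168 -1.9010093 ]
bar 3571 [0.441  0.3359] [0.0401 0.1653] 88.6 z [0.1142 0.1247 0.1261]
rails 149 [0.3696 0.3388] [0.0639 0.019 ] 88.7 z [0.0285 0.0295 0.0306]
```

View pics/w3.png

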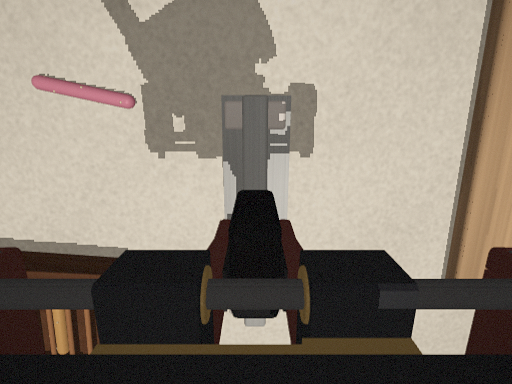

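The wrist view shows the rake bar at (255,140) level over the rest, still square in the grip, and 1.2 mm short in y. I'll correct that and lower it by feel.

```bash
python3 -m creep '[[0.03,0.05,0.5,0,0,0,-1],[0,0,0.8,0,0,0,-1],[0,0,0.8,0,0,0,-1],[0,0,0.8,0,0,0,-1],[0,0,0.5,0,0,0,-1]]' |sed -n '2p;4p'
python3 -m creep '[[0,0,0.1,0,0,0,-1],[0,0,0.1,0,0,0,-1],[0,0,0,0,0,0,-1]]' |sed -n '2p;4p'
python3 -m creep '[[0,0,0.04,0,0,0,-1],[0,0,0,0,0,0,-1]]' |sed -n '2p;4p'
```

```text
eef_pos: [0.4398, 0.336, 0.1551]
ft_force: [0.1, -0.4, -2.8]
eef_pos: [0.4405, 0.3365, 0.1531]
ft_force: [0.2, -0.1, -1.5]
eef_pos: [0.4404, 0.3364, 0.1522]
ft_force: [-0.0, -0.4, -3.0]
```

```bash
python3 -m creep '[[0,0,0.05,0,0,0,-1],[0,0,0.05,0,0,0,-1],[0,0,0,0,0,0,-1]]' |sed -n '2p;4p'
python3 -m creep '[[0,0,0.03,0,0,0,-1],[0,0,0,0,0,0,-1]]' |sed -n '2p;4p'
```

```text
eef_pos: [0.4402, 0.3363, 0.1498]
ft_force: [-0.2, -0.3, -1.8]
eef_pos: [0.4402, 0.3364, 0.1493]
ft_force: [-0.1, 0.7, -1.8]
```

```bash
python3 -m creep '[[0,0,0.025,0,0,0,-1],[0,0,0,0,0,0,-1]]' |sed -n '2p;4p'
python3 -m creep '[[0,0,0.015,0,0,0,-1],[0,0,0,0,0,0,-1]]' |sed -n '2p;4p'
```

```text
eef_pos: [0.4403, 0.3364, 0.149]
ft_force: [0.2, -0.9, 0.4]
eef_pos: [0.4403, 0.3364, 0.149]
ft_force: [-1.5, -1.0, 6.0]
```

The rake is standing on the rails. I'll ease off, open the fingers and withdraw.

```bash
python3 -m creep '[[0,0,-0.015,0,0,0,-1],[0,0,0,0,0,0,-0.4],[0,0,0,0,0,0,-0.2],[0,0,0,0,0,0,0.2],[0,0,0,0,0,0,0.6]]'
python3 -m creep '[[0,0,0,0,0,0,1],[0,0,0,0,0,0,1],[0,0,0,0,0,0,1],[0,0,-0.3,0,0,0,1],[0,0,-0.8,0,0,0,1]]'
python3 -m creep '[[0,0,-0.9,0,0,0,1],[0,0,-0.9,0,0,0,1],[0,0,-0.9,0,0,0,1],[0,0,-0.9,0,0,0,1],[0,0,-0.9,0,0,0,1]]'
python3 -m creep '[[0,0,-0.9,0,0,0,1],[0,0,-0.9,0,0,0,1],[0.5,0.5,-0.5,0,0,0,1],[0.5,0.8,0,0,0,0,1],[0.5,0.8,0,0,0,0,1]]'
python3 - <<'E'
from h import *
o=obs(); p=vision.read_camera('wrist'); w=wcloud(p,o)
x,y,z=w[...,0],w[...,1],w[...,2]; near=(abs(x-.44)<.11)&(abs(y-.335)<.11)
rect(w[near&(z>.107)&(z<.13)],'top'); rect(w[near&(z>.046)&(z<.056)],'bar'); q=near&(abs(x-.44)<.095)&(abs(y-.335)<.05); rect(w[q&(z>.004)&(z<.012)],'base')
p=vision.read_camera('scene'); cv2.imwrite('pics/s4.png',cv2.resize(p['color'][90:390,70:420,::-1],None,fx=2,fy=2,interpolation=cv2.INTER_CUBIC))
for n,l in (('top','cheese jar knife'),):
    for k in l.split(): print(k,[np.round(d['at'],3).tolist() for d in vision.place_of(p,k)][:1])
E
```

```text
time_s: 28.3
eef_pos: [0.4403, 0.3364, 0.1488]
eef_rot: [0.011, 1.0, -0.0, -0.0]
ft_force: [0.5, -0.1, 0.8]
grip_width: 0.0519
grip_force: 0.0
time_s: 28.92
eef_pos: [0.4398, 0.3361, 0.1711]
eef_rot: [0.011, 1.0, -0.0, -0.001]
ft_force: [-0.2, -0.1, -0.2]
grip_width: 0.0879
grip_force: 0.0
time_s: 29.55
eef_pos: [0.4404, 0.3364, 0.2628]
eef_rot: [0.011, 1.0, 0.0, 0.001]
ft_force: [0.9, -0.3, 0.9]
grip_width: 0.0876
grip_force: 0.0
time_s: 30.18
eef_pos: [0.4099, 0.3802, 0.3065]
eef_rot: [0.011, 1.0, -0.0, -0.0]
ft_force: [0.5, -0.1, -0.4]
grip_width: 0.0875
grip_force: 0.0
top 1088 [0.4398 0.3373] [0.024  0.0496] 88.5 z [0.1108 0.1141 0.1153]
bar 958 [0.4397 0.3393] [0.02   0.1647] 88.6 z [0.0478 0.0494 0.0508]
base 2840 [0.4408 0.3366] [0.0696 0.1804] 88.4 z [0.0044 0.0055 0.0069]
cheese [[0.448, -0.341, 0.0]]
jar [[0.716, 0.309, 0.0]]
knife [[0.669, -0.351, -0.001]]
```

View pics/s4.png

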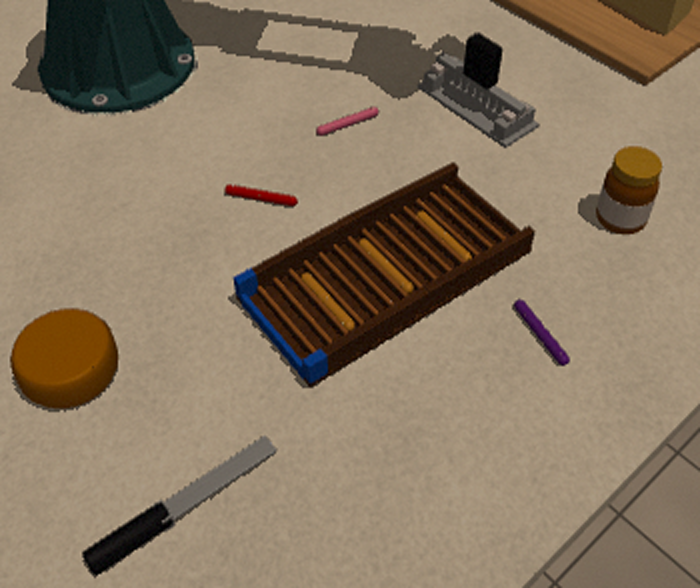

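The rake stands on its rest at (480,90). The three sticks lie in their grooves at (330,300), (385,265) and (442,235), and the cheese, jar and knife haven't moved.

```bash
python3 -c "
from bench import ticket; print(ticket.sign_off())"
```

```text
the job is handed in; nothing more can be done
None
```

The job is handed in: all three breadsticks lie in grooves and the rake is back standing on its rest, released; contact read about 2–10 N through the stroke (briefly just outside 3–9 N each way, never near 15 N), and the cheese, jar and knife did not move.

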